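# Push the tall spray riser into the bench's push-fit socket

### The arm

A 7-joint arm with a two-finger parallel gripper is mounted at the origin on the work surface. World frame = base frame: x ahead of the robot, y to its left, z up, the work surface at z = 0. Lengths are in mm, angles in rad, forces in N, time in s.
With the tool pointing down it reaches from about 425 to 875 mm from the base axis. Payload 8.4 kg.
Tool frame: the origin (TCP) lies midway between the tips of the shut fingers; the grasp point (between the pads) lies 19 mm behind it; z points along the fingers, y is the line along which they close (so a half turn about z gives the same grasp; the last joint's range is limited). The gripper opens to 85 mm and grips with 20 to 120 N. Pads are 22 mm wide; open, the fingers measure 114 mm over their backs; the gripper's body (76 mm by 85 mm) begins 54 mm behind the grasp point. The pads swing forward as they close: fully open they stand 13 mm farther back than shut.
Start: joints at [1.021, 0.333, 0.04, 1.465, -0.013, 1.343, -0.059], TCP at [283.17, -585.046, 231.308] pointing down, gripper open.
Joint ranges: [-2.58, 2.58], [-0.38, 2.09], [-1.3, 1.39], [0.25, 2.4], [-1.5, 4.64], [0.08, 2.09], [-2.65, 2.65]. Speed limits (rad/s): [2.22, 2.22, 2.79, 2.79, 3.14, 3.14, 3.14].

### API

Orientations are given as [roll, pitch, yaw] about the fixed x, y, z axes, in that order (R = Rz(yaw) Ry(pitch) Rx(roll)).
In Python, from plant import r, cams, job_done, models gives the robot as it stands. The module is installed in compiled form; this text tells all that it offers.
- The arm moves only by the tool servo_tool, never from a script. Its argument "moves" is a list of rows, each an object of numbers: "grip": the closure, from 0 (fully open) to 1 (shut); "tx", "ty", "tz": the shift along the world's x, y, z scaled (see below); "spin": the turn about the world's z scaled (see below). A call has 1 to 12 rows; each row is the pose to reach, as a shift and turn from the pose commanded when the call began, turning the shorter way round; what a row does not reach only later rows make up. The controller multiplies each number of a shift by 250 mm and each number of a turn by 180 degrees. A row lasts 1/12 s, in which the tool goes at most 41.7 mm and 7.16 degrees, less where a joint would pass 70% of its speed; a pose out of reach is approached as far as the arm can. A call with a number of a shift or a turn outside -1 to 1 is refused whole. A call with a gripper value outside its range is refused whole. The fingers move at their own pace and stop on an object; "newtons" is the grip in N (left out, the last holds). Time passes only in rows, so rows that repeat a pose let the fingers close. It gives the time, the measured TCP pose, the force, the opening and the grip force at its end, in the units of the state.
- r.read_state(): the state, without advancing time (a new reading comes with each control period).
- cams.camera(name): name is "scene" or "top" or "wrist"; returns the picture (480x640x3 uint8, red, green, blue); there is no depth.
- cams.camera_info(name): a dict with "vfov" (degrees; the focal length in pixels is half the picture's height over the tangent of half this angle, whatever the lens; pixels are square), "cx", "cy" (the principal point, pixels), "R" (3x3) and "t" (3): a world point X has camera coordinates R X + t; the wrist camera has in their place "hand_eye" (4x4, takes a point from camera to tool coordinates, whose origin is the TCP and whose axes are the flange's). Camera axes: x right, y down, z forward; pixel columns grow to the right and rows downward; lengths in mm; the calibration is good to about 2 mm. A picture is of the moment at which its call begins: read the wrist's pose just before it. camera_info takes no time and is no camera call.
- job_done(): hands the job in; it is judged then, once.
Trained networks look in the newest picture that a camera, given by its name, has taken for a name from the list of things; names that differ only in an ending like _2 or _b are one class to them, and where a whole thing is asked for, a point or a joint stands for the part that bears it (a point fixed in the world has none). Each returns a list of dicts, best first, with "score" (0 to 1); they miss things now and then, are a little off and sometimes report something else, mostly with a low value. They report only what shows in the picture. A call takes as long as a camera call. They do not tell look-alikes from the thing itself.
- models.recognise(camera, target): "location" ([column, row] in pixels, amid what is visible of it).
The state is a dict: "time": time; "joints": joint angles; "dq": joint speeds; "joint_torque": joint torques, N m; "tcp_pos": TCP position; "ee_rot": TCP orientation; "force": force on the tool from outside, world axes, zero at the start; "torque": the same for the moment, N m; "grip_width": opening from 0.0 (shut) to 1.0 (fully open); "finger_force": force on a finger pad.
Only numpy, scipy, OpenCV 4.12 (cv2) and the standard library are available. Lean on these libraries where they do the work, as an engineer would, in place of code of your own. Each camera call takes 0.05 s, during which the arm holds its last target. There are 200 camera calls.

### The job

Fit the taller of the two spray risers to the watering manifold on the potting bench: push its tube, head up, into the open push-fit socket, past the seal until it is fully home on the bottom, then let go. Leave the short riser standing where it is.

Things in the scene. Friction and masses are not known exactly. Their poses are not given: they have to be found in the camera images.
- tall_riser_mid (a point): Centre (half-way up) of the tall spray riser, to be fitted; stands loose and upright, 160 mm high: grey rigid tube, 32 mm diameter, 130 mm long, foot edge chamfered, with a black straight-sided spray head on top, 44 mm diameter, 30 mm high, firm enough to grip and push. Foot 80 mm below this point, head's mid-height 65 mm above. About 0.15 kg. z points up the tube.
- short_riser_mid (a point): Centre (half-way up) of the short riser, a bystander: same tube and head diameters, only 100 mm high in all, 0.1 kg. Stands loose and upright near the tall one; the two may change places. z points up.
- socket_mouth (a point): Centre of the socket's open mouth at rim height, 83 mm above the bench; z up. A grey upright fitting with a flared open top, fixed on an aluminium plate; it does not move. A pipe joins it to a port 120 mm away that is shut by a black screw cap. The flare, about 60 mm wide inside at the rim, narrows over 18 mm to the bore.
- socket_floor (a point): Centre of the rigid floor of the socket's vertical bore, 63 mm below the mouth; z up. The bore is 36 mm wide, 45 mm deep. A springy rubber seal in it, met by the foot about 30 mm above the floor, resists with roughly 5 to 12 N, so the riser does not sink by its own weight, and then grips it. Fully home, the foot rests here: the riser's centre 80 mm above.
Things that resemble listed ones, but are neither listed nor needed, are in the scene too. Leave any brown look-alike of the part that bears short_riser_mid alone. What is shaped like the part that bears tall_riser_mid but white is not meant.

How it is judged:
By the outcome, as a careful person would: the job done as asked, in the order asked, and still so for the second after the job is handed in, with the robot touching nothing.
It also fails if it takes over 42 s, if anything falls off the work surface, if the arm or the gripper's body presses on something with over 40 N, if the wrist force passes 120 N, or if a joint passes its speed limit or range.

## Working session

There is one attempt and no reset: what is moved stays moved. The work goes in short steps, Python scripts to look and compute and a tool call to move; the robot and the scene stay as the last step left them, time stands still between calls to the robot, and variables do not carry over. Pictures are saved under pics/ and viewed, at most 10 in all, crops included, and the job is handed in when it is done.

Besides the shell and the picture viewer there is one more tool, called in YAML: its name, and indented under it one key for each argument. servo_tool: Moves the arm, as the interface text tells. Shifts and turns lie within -1 to 1; 1 stands for 250 mm of shift or 180 degrees of turn. Its arguments: {"type":"object","properties":{"moves":{"type":"array","items":{"type":"object","properties":{"grip":{"type":"number"},"tx":{"type":"number","minimum":-1,"maximum":1},"ty":{"type":"number","minimum":-1,"maximum":1},"tz":{"type":"number","minimum":-1,"maximum":1},"spin":{"type":"number","minimum":-1,"maximum":1}}}},"newtons":{"type":"number"}},"required":["moves"]}

```bash
mkdir -p pics; cat > h.py <<'E'
import numpy as np, cv2
from plant import r, cams, models
def K(i): return 240/np.tan(np.radians(i["vfov"])/2)
def ray(n,uv):
    i=cams.camera_info(n); f=K(i); R=np.array(i["R"]); t=np.array(i["t"]).ravel()
    d=R.T@np.array([(uv[0]-i["cx"])/f,(uv[1]-i["cy"])/f,1]); return -R.T@t, d
def atz(n,uv,z):
    o,d=ray(n,uv); return o+d*(z-o[2])/d[2]
def tri(a,b):
    A=np.zeros((3,3)); c=np.zeros(3)
    for n,uv in (a,b):
        o,d=ray(n,uv); d=d/np.linalg.norm(d); P=np.eye(3)-np.outer(d,d); A+=P; c+=P@o
    return np.linalg.solve(A,c)
def proj(n,X):
    i=cams.camera_info(n); p=np.array(i["R"])@X+np.array(i["t"]).ravel(); return p[:2]/p[2]*K(i)+[i["cx"],i["cy"]]
E
python3 - <<'E'
from h import *
np.set_printoptions(precision=1,suppress=True)
ims=[]
for n in("scene","top"):
    im=cams.camera(n); ims.append(im); i=cams.camera_info(n); print(n,{k:np.round(v,3).tolist() for k,v in i.items() if k!='lens'},i.get('lens'))
    cv2.imwrite(f"pics/{n}0.png",im[:,:,::-1])
    for t in("tall_riser_mid","short_riser_mid","socket_mouth","socket_floor"):
        print(n,t,[(np.round(q["location"]).tolist(),round(q["score"],2)) for q in models.recognise(n,t)])
s=r.read_state(); print(s)
E
```

```text
scene {'vfov': 51.681, 'cx': 319.881, 'cy': 246.884, 'R': [[-0.371, 0.928, -0.02], [0.523, 0.191, -0.831], [-0.768, -0.319, -0.556]], 't': [114.871, -233.768, 1160.228]} None
scene tall_riser_mid [([355.0, 241.0], 0.76), ([285.0, 260.0], 0.7)]
scene short_riser_mid [([418.0, 278.0], 0.9), ([380.0, 240.0], 0.64)]
scene socket_mouth [([226.0, 243.0], 0.84)]
scene socket_floor [([221.0, 242.0], 0.57)]
top {'vfov': 57.04, 'cx': 322.417, 'cy': 237.251, 'R': [[-0.006, -1.0, 0.008], [-0.99, 0.005, -0.139], [0.139, -0.008, -0.99]], 't': [83.657, 528.534, 675.431]} None
top tall_riser_mid [([276.0, 215.0], 0.84), ([323.0, 177.0], 0.78)]
top short_riser_mid [([226.0, 222.0], 0.9), ([273.0, 275.0], 0.84), ([422.0, 256.0], 0.25)]
top socket_mouth [([428.0, 252.0], 0.87)]
top socket_floor [([424.0, 256.0], 0.57)]
{'time': 0.5, 'joints': array([ 1. ,  0.3,  0. ,  1.5, -0. ,  1.3, -0.1]), 'dq': array([-0., -0., -0., -0.,  0.,  0., -0.]), 'joint_torque': array([ -0. , -65.8,   1.4, -40.6,   0. ,   0. ,   0. ]), 'tcp_pos': array([ 283.2, -585.1,  231.3]), 'ee_rot': array([-3.1, -0. ,  0.5]), 'force': array([-0.1, -0.2,  0.9]), 'torque': array([ 0., -0., -0.]), 'finger_force': 0.0, 'grip_width': 0.9971792942747059}
```

View pics/scene0.png

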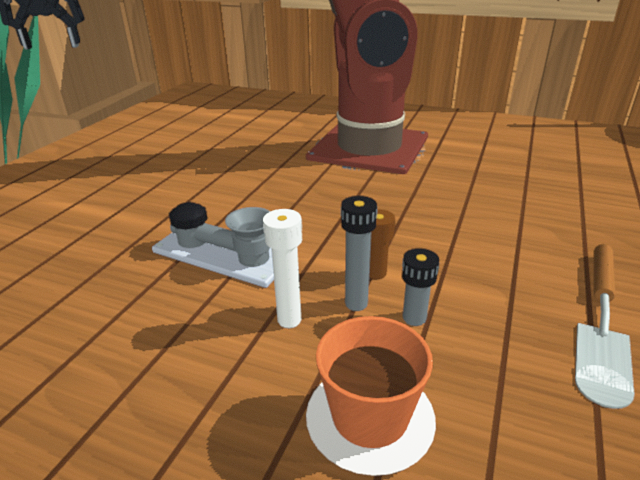

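View pics/top0.png

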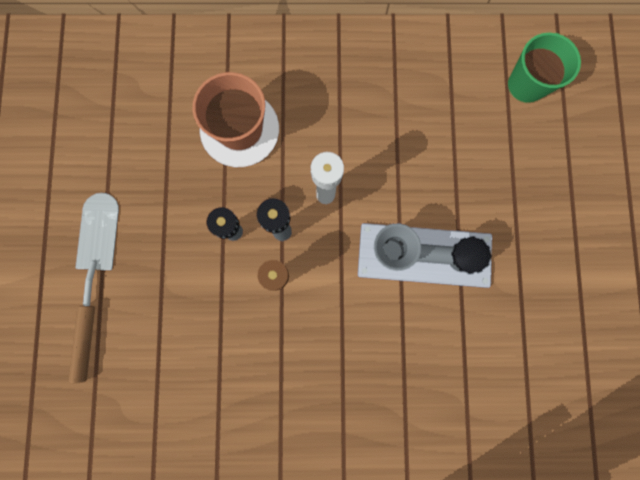

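The scene view shows five upright candidates:
- Tall grey tube with black head: scene (357,255), top (273,214).
- White look-alike: scene (286,270), top (327,168).
- Short black-headed riser: scene (420,287), top (222,222).
- Brown look-alike: scene (380,245), top (272,275).

The tall grey one with the black head fits the description. The open socket is at top (397,247), scene (251,220), and the capped port is at top (471,255). I'll confirm with a crop and measure.

```bash
python3 - <<'E'
from h import *
np.set_printoptions(precision=1,suppress=True)
a=cv2.imread("pics/scene0.png")[180:330,140:460]; b=cv2.imread("pics/top0.png")[140:300,190:510]
cv2.imwrite("pics/crop.png",cv2.resize(np.vstack([a,b]),None,fx=1.9,fy=1.9,interpolation=cv2.INTER_CUBIC))
for nm,t,s,z in(("tall",(272.5,214),(359,203.5),160),("white",(327,168),(282.5,218),160),("short",(221.5,222),(421,257.5),100),("brown",(272,275),(379,216),100),("sock",(397.5,247),(251,221),83)):
    print(nm,atz("top",t,z),atz("scene",s,z),tri(("top",t),("scene",s)))
E
```

```text
tall [543.4 148.6 160. ] [545.6 149.2 160. ] [543.6 148.7 158.8]
white [606.7  75.1 160. ] [609.1  76.1 160. ] [607.1  75.1 158.7]
short [543.4 229.8 100. ] [546.6 231.3 100. ] [543.7 230.6  97.9]
brown [465.2 154.8 100. ] [466.5 154.5 100. ] [465.3 154.5  99.4]
sock [507.1 -31.5  83. ] [515.6 -24.5  83. ] [507.2 -31.3  77.1]
```

View pics/crop.png

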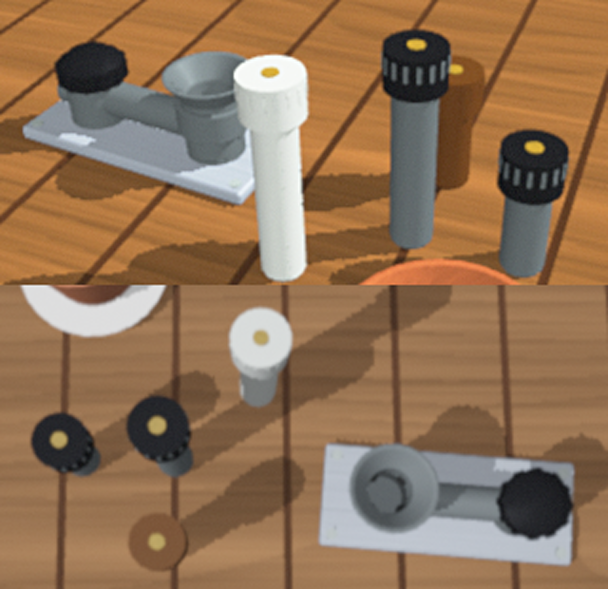

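The crop confirms the target: the tall grey tube with the black head, at crop (415,140), stands at about (544,149). The white look-alike is left of it, and the short riser and brown one are both lower. The open flared socket is at crop (394,489), about (507,-31). I'll approach and look at the socket from the wrist on the way.

servo_tool:
  moves:
    - {"tx":0.8,"ty":1,"tz":0.2,"spin":0.5,"grip":0}
    - {"tx":0.8,"ty":1,"tz":0.2,"spin":0.5,"grip":0}
    - {"tx":0.8,"ty":1,"tz":0.2,"spin":0.5,"grip":0}
    - {"tx":0.8,"ty":1,"tz":0.2,"spin":0.5,"grip":0}
    - {"tx":0.8,"ty":1,"tz":0.2,"spin":0.5,"grip":0}
    - {"tx":0.8,"ty":1,"tz":0.2,"spin":0.5,"grip":0}
    - {"tx":0.8,"ty":1,"tz":0.2,"spin":0.5,"grip":0}
    - {"tx":0.8,"ty":1,"tz":0.2,"spin":0.5,"grip":0}
    - {"tx":0.8,"ty":1,"tz":0.2,"spin":0.5,"grip":0}
    - {"tx":0.8,"ty":1,"tz":0.2,"spin":0.5,"grip":0}
    - {"tx":0.8,"ty":1,"tz":0.2,"spin":0.5,"grip":0}
    - {"tx":0.8,"ty":1,"tz":0.2,"spin":0.5,"grip":0}

```text
time: 1.5
tcp_pos: [483.3, -334.9, 281.4]
ee_rot: [-3.141, 0.0, 1.957]
force: [-0.1, 0.3, -0.5]
grip_width: 1.0
finger_force: 0.0
```

servo_tool:
  moves:
    - {"ty":1,"tz":0.2}
    - {"ty":1,"tz":0.2}
    - {"ty":1,"tz":0.2}
    - {"ty":1,"tz":0.2}
    - {"ty":1,"tz":0.2}
    - {"ty":1,"tz":0.2}
    - {"ty":1,"tz":0.2}
    - {"ty":1,"tz":0.2}
    - {"ty":1,"tz":0.2}

```text
$.moves[0]: bad value
```

```bash
cat >> h.py <<'E'
from scipy.spatial.transform import Rotation as Ro
def wrist_look(name):
    s=r.read_state(); im=cams.camera("wrist"); cv2.imwrite(name,im[:,:,::-1])
    i=cams.camera_info("wrist"); T=np.eye(4); T[:3,:3]=Ro.from_euler("xyz",s["ee_rot"]).as_matrix(); T[:3,3]=s["tcp_pos"]
    return T@np.array(i["hand_eye"]),i,s,im
def watz(T,i,uv,z):
    f=K(i); d=T[:3,:3]@np.array([(uv[0]-i["cx"])/f,(uv[1]-i["cy"])/f,1]); o=T[:3,3]; return o+d*(z-o[2])/d[2]
def wproj(T,i,X):
    p=T[:3,:3].T@(np.array(X)-T[:3,3]); return p[:2]/p[2]*K(i)+[i["cx"],i["cy"]]
E
python3 - <<'E'
from h import *
np.set_printoptions(precision=3,suppress=True)
T,i,s,im=wrist_look("pics/w1.png"); print(s["tcp_pos"],s["ee_rot"],s["joints"],s["time"]); print(i["hand_eye"],T[:3,3])
print(wproj(T,i,[507,-31,83]),wproj(T,i,[544,149,160]))
E
```

```text
[ 483.292 -334.857  281.378] [-3.141  0.     1.957] [ 0.789  0.204 -0.304  1.532  0.062  1.414  0.868] 1.5
[[   0.      -0.956   -0.295   75.41 ]
 [   1.       0.      -0.      -0.699]
 [   0.      -0.295    0.956 -141.776]
 [   0.       0.       0.       1.   ]] [ 454.215 -265.248  423.141]
[ 539.315 -234.489] [1014.265 -966.545]
```

View pics/w1.png

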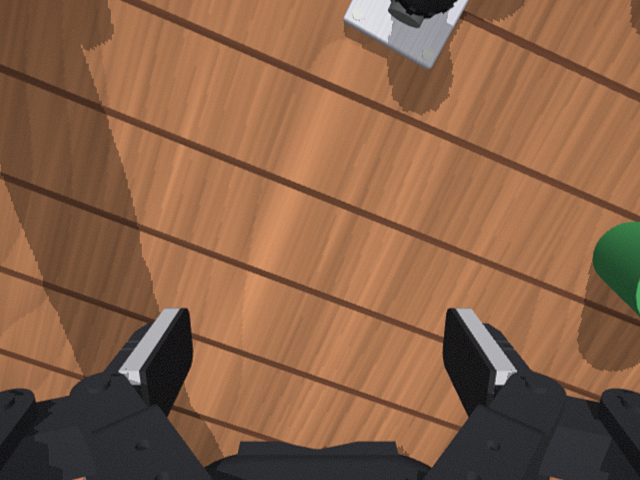

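The wrist view shows the capped port at (420,10) and the green cup at the right; the socket is still out of frame. The second call was refused because every field is probably required.

servo_tool:
  moves:
    - {"tx":0.2,"ty":0.76,"tz":0,"spin":0,"grip":0}
    - {"tx":0.2,"ty":0.76,"tz":0,"spin":0,"grip":0}
    - {"tx":0.2,"ty":0.76,"tz":0,"spin":0,"grip":0}
    - {"tx":0.2,"ty":0.76,"tz":0,"spin":0,"grip":0}
    - {"tx":0.2,"ty":0.76,"tz":0,"spin":0,"grip":0}
    - {"tx":0.2,"ty":0.76,"tz":0,"spin":0,"grip":0}
    - {"tx":0.2,"ty":0.76,"tz":0,"spin":0,"grip":0}

```text
time: 2.13
tcp_pos: [533.6, -143.0, 281.6]
ee_rot: [3.141, 0.0, 1.952]
force: [-0.0, -1.7, 0.4]
grip_width: 1.0
finger_force: 0.0
```

```bash
python3 - <<'E'
from h import *
np.set_printoptions(precision=2,suppress=True)
T,i,s,im=wrist_look("pics/w2.png"); print(s["tcp_pos"],s["ee_rot"],s["joints"],s["time"])
print(wproj(T,i,[507,-31,83]),wproj(T,i,[544,149,160]))
np.savez("w2.npz",T=T)
E
```

```text
[ 533.64 -143.01  281.6 ] [3.14 0.   1.95] [ 0.58  0.14 -0.44  1.61  0.06  1.4   0.51] 2.1333
[341.55  43.51] [ 580.44 -344.86]
```

View pics/w2.png

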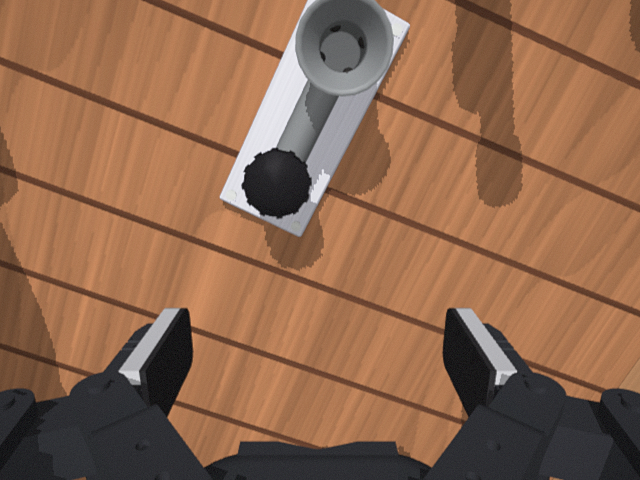

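The socket rim circle is centred at about (343,45), with the pipe and capped port at (277,182). That agrees with the prediction (341.5,43.5) to about 1.5 mm. On to the riser.

servo_tool:
  moves:
    - {"tx":0.04,"ty":0.72,"tz":0,"spin":0,"grip":0}
    - {"tx":0.04,"ty":0.72,"tz":0,"spin":0,"grip":0}
    - {"tx":0.04,"ty":0.72,"tz":0,"spin":0,"grip":0}
    - {"tx":0.04,"ty":0.72,"tz":0,"spin":0,"grip":0}
    - {"tx":0.04,"ty":0.72,"tz":0,"spin":0,"grip":0}
    - {"tx":0.04,"ty":0.72,"tz":0,"spin":0,"grip":0}
    - {"tx":0.04,"ty":0.72,"tz":0,"spin":0,"grip":0}

```text
time: 2.77
tcp_pos: [543.3, 33.8, 281.2]
ee_rot: [-3.141, 0.0, 1.949]
force: [0.3, -0.7, -0.6]
grip_width: 1.001
finger_force: 0.0
```

```bash
python3 - <<'E'
from h import *
np.set_printoptions(precision=2,suppress=True)
T,i,s,im=wrist_look("pics/w3.png"); print(s["tcp_pos"],s["ee_rot"],s["joints"],s["time"])
print(wproj(T,i,[544,149,160]),wproj(T,i,[544,149,145]))
np.savez("w3.npz",T=T)
T2=np.load("w2.npz")["T"]; print("sock",watz(T2,i,(343.5,45),83))
E
```

```text
[543.34  33.8  281.19] [-3.14  0.    1.95] [ 0.38  0.14 -0.58  1.62  0.08  1.4   0.17] 2.7667
[395.67  40.2 ] [391.3   43.47]
sock [508.7  -31.39  83.  ]
```

View pics/w3.png

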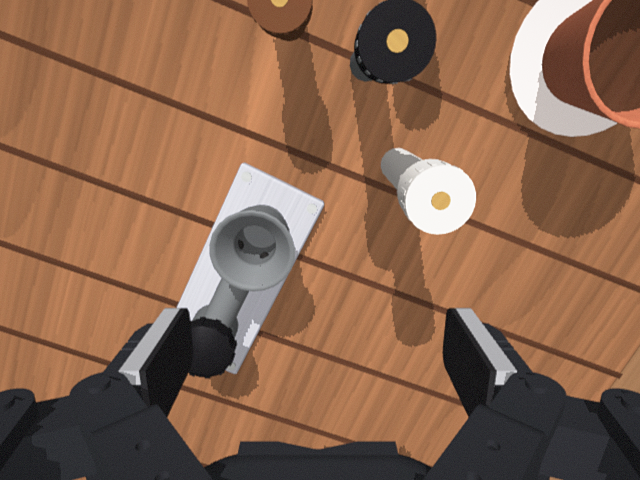

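The tall riser's dot is at (397,41), against (396,40) predicted. The white one is at (440,200), the brown at (280,5), and the socket rim is centred at (252,248). All are consistent, so I'll go over the head and descend.

```bash
python3 - <<'E'
from h import *
T=np.load("w3.npz")["T"]; i=cams.camera_info("wrist")
print(watz(T,i,(397.5,41),160),watz(T,i,(252.5,248.5),83), r.read_state()["tcp_pos"])
E
```

```text
[545.12615334 149.00347903 160.        ] [508.5342842  -27.36132377  83.        ] [543.3837238   32.60962988 281.09917935]
```

servo_tool:
  moves:
    - {"tx":0.006,"ty":0.456,"tz":0,"spin":0,"grip":0}
    - {"tx":0.006,"ty":0.456,"tz":0,"spin":0,"grip":0}
    - {"tx":0.006,"ty":0.456,"tz":0,"spin":0,"grip":0}
    - {"tx":0.006,"ty":0.456,"tz":0,"spin":0,"grip":0}
    - {"tx":0.006,"ty":0.456,"tz":0,"spin":0,"grip":0}

```text
time: 3.23
tcp_pos: [545.0, 148.6, 281.1]
ee_rot: [-3.141, -0.0, 1.95]
force: [0.6, -1.2, -0.1]
grip_width: 1.002
finger_force: 0.0
```

servo_tool:
  moves:
    - {"tx":0,"ty":0,"tz":-0.15,"spin":0,"grip":0}
    - {"tx":0,"ty":0,"tz":-0.3,"spin":0,"grip":0}
    - {"tx":0,"ty":0,"tz":-0.4,"spin":0,"grip":0}
    - {"tx":0,"ty":0,"tz":-0.5,"spin":0,"grip":0}
    - {"tx":0,"ty":0,"tz":-0.57,"spin":0,"grip":0}
    - {"tx":0,"ty":0,"tz":-0.63,"spin":0,"grip":0}
    - {"tx":0,"ty":0,"tz":-0.63,"spin":0,"grip":0}
    - {"tx":0,"ty":0,"tz":-0.63,"spin":0,"grip":0.3}

```text
time: 3.9
tcp_pos: [544.9, 146.2, 123.3]
ee_rot: [-3.14, 0.0, 1.947]
force: [0.4, 0.4, 0.5]
grip_width: 0.885
finger_force: 0.0
```

servo_tool:
  newtons: 50
  moves:
    - {"tx":0,"ty":0,"tz":0,"spin":0,"grip":1}
    - {"tx":0,"ty":0,"tz":0,"spin":0,"grip":1}
    - {"tx":0,"ty":0,"tz":0,"spin":0,"grip":1}
    - {"tx":0,"ty":0,"tz":0,"spin":0,"grip":1}
    - {"tx":0,"ty":0,"tz":0,"spin":0,"grip":1}
    - {"tx":0,"ty":0,"tz":0,"spin":0,"grip":1}
    - {"tx":0,"ty":0,"tz":0,"spin":0,"grip":1}
    - {"tx":0,"ty":0,"tz":0,"spin":0,"grip":1}

```text
time: 4.57
tcp_pos: [545.6, 149.0, 125.3]
ee_rot: [3.139, 0.001, 1.951]
force: [-0.6, -1.7, 6.8]
grip_width: 0.504
finger_force: 50.8
```

Gripped: opening is about 43 mm. Lifting and carrying it over.

servo_tool:
  newtons: 80
  moves:
    - {"tx":0,"ty":0,"tz":0.08,"spin":0,"grip":1}
    - {"tx":0,"ty":0,"tz":0.2,"spin":0,"grip":1}
    - {"tx":0,"ty":0,"tz":0.35,"spin":0,"grip":1}
    - {"tx":0,"ty":0,"tz":0.45,"spin":0,"grip":1}
    - {"tx":0,"ty":-0.1,"tz":0.5,"spin":0,"grip":1}
    - {"tx":-0.05,"ty":-0.25,"tz":0.5,"spin":0,"grip":1}
    - {"tx":-0.1,"ty":-0.4,"tz":0.5,"spin":0,"grip":1}
    - {"tx":-0.14,"ty":-0.54,"tz":0.5,"spin":0,"grip":1}
    - {"tx":-0.14,"ty":-0.65,"tz":0.5,"spin":0,"grip":1}
    - {"tx":-0.144,"ty":-0.72,"tz":0.48,"spin":0,"grip":1}
    - {"tx":-0.144,"ty":-0.72,"tz":0.44,"spin":0,"grip":1}
    - {"tx":-0.144,"ty":-0.72,"tz":0.44,"spin":0,"grip":1}

```text
time: 5.57
tcp_pos: [507.8, -32.0, 232.4]
ee_rot: [-3.14, -0.001, 1.948]
force: [-0.0, 1.3, -1.8]
grip_width: 0.494
finger_force: 81.6
```

```bash
python3 - <<'E'
from h import *
np.set_printoptions(precision=1,suppress=True)
s=r.read_state(); print(s["tcp_pos"],s["ee_rot"],s["force"],s["joints"])
a=cams.camera("scene"); b=cams.camera("top")
o=np.hstack([cv2.resize(a[60:310,150:350],None,fx=2.2,fy=2.2,interpolation=2),cv2.resize(b[170:320,340:450],(403,550),interpolation=2)])[:,:800]
cv2.imwrite("pics/c2.png",o[:,:,::-1])
for p in([507,-31,83],[508.5,-29,83]): print([proj(n,np.array(p)) for n in("scene","top")])
E
```

```text
[507.8 -32.  232.4] [-3.1 -0.   1.9] [-0.   1.3 -1.8] [ 0.5  0.1 -0.5  1.8  0.   1.3  0.3]
[array([249.9, 217.4]), array([397.1, 247.1])]
[array([250.6, 218.1]), array([395.8, 246.1])]
```

View pics/c2.png

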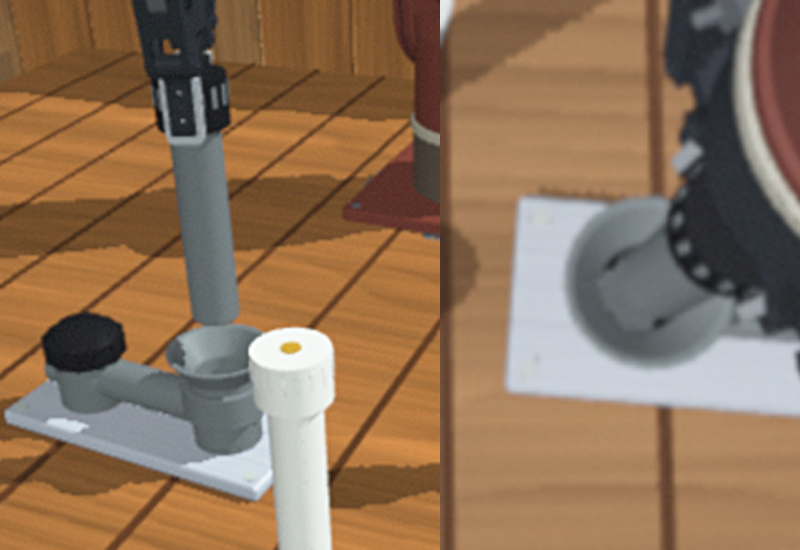

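```bash
python3 - <<'E'
from h import *
np.set_printoptions(precision=1,suppress=True)
x,y=507.8,-32
for z in (107,109,237): print(z,[proj(n,np.array([x,y,z])) for n in("scene","top")])
print(proj("scene",np.array([507,-31,83])),proj("scene",np.array([507,-31,20])))
E
```

```text
107 [array([247.4, 203.3]), array([400.7, 244.6])]
109 [array([247.3, 202.1]), array([401. , 244.4])]
237 [array([237.4, 116. ]), array([421.3, 230.8])]
[249.9 217.4] [253.9 252.5]
```

The riser is upright and centred over the socket: foot at (247.7,204), predicted (247.4,203). The rim centre in the top view is about (397,247), so (508,-31) stands. Lowering into the flare and bore mouth.

servo_tool:
  moves:
    - {"tx":0,"ty":0,"tz":-0.03,"spin":0,"grip":1}
    - {"tx":0,"ty":0,"tz":-0.06,"spin":0,"grip":1}
    - {"tx":0,"ty":0,"tz":-0.09,"spin":0,"grip":1}
    - {"tx":0,"ty":0,"tz":-0.12,"spin":0,"grip":1}
    - {"tx":0,"ty":0,"tz":-0.14,"spin":0,"grip":1}
    - {"tx":0,"ty":0,"tz":-0.16,"spin":0,"grip":1}
    - {"tx":0,"ty":0,"tz":-0.18,"spin":0,"grip":1}
    - {"tx":0,"ty":0,"tz":-0.18,"spin":0,"grip":1}
    - {"tx":0,"ty":0,"tz":-0.18,"spin":0,"grip":1}

```text
time: 6.42
tcp_pos: [508.6, -31.1, 188.6]
ee_rot: [-3.141, -0.0, 1.951]
force: [0.9, -0.5, -0.6]
grip_width: 0.496
finger_force: 81.6
```

servo_tool:
  moves:
    - {"tx":0,"ty":0,"tz":-0.015,"spin":0,"grip":1}
    - {"tx":0,"ty":0,"tz":-0.03,"spin":0,"grip":1}
    - {"tx":0,"ty":0,"tz":-0.04,"spin":0,"grip":1}
    - {"tx":0,"ty":0,"tz":-0.05,"spin":0,"grip":1}
    - {"tx":0,"ty":0,"tz":-0.05,"spin":0,"grip":1}
    - {"tx":0,"ty":0,"tz":-0.05,"spin":0,"grip":1}

```text
time: 6.92
tcp_pos: [508.6, -31.0, 176.2]
ee_rot: [-3.141, -0.0, 1.951]
force: [-0.0, -0.1, -1.2]
grip_width: 0.494
finger_force: 81.6
```

servo_tool:
  moves:
    - {"tx":0,"ty":0,"tz":-0.016,"spin":0,"grip":1}
    - {"tx":0,"ty":0,"tz":-0.032,"spin":0,"grip":1}
    - {"tx":0,"ty":0,"tz":-0.048,"spin":0,"grip":1}
    - {"tx":0,"ty":0,"tz":-0.064,"spin":0,"grip":1}
    - {"tx":0,"ty":0,"tz":-0.08,"spin":0,"grip":1}
    - {"tx":0,"ty":0,"tz":-0.096,"spin":0,"grip":1}
    - {"tx":0,"ty":0,"tz":-0.096,"spin":0,"grip":1}
    - {"tx":0,"ty":0,"tz":-0.096,"spin":0,"grip":1}

```text
time: 7.58
tcp_pos: [508.6, -31.0, 151.6]
ee_rot: [-3.141, -0.0, 1.951]
force: [3.2, 0.1, -5.7]
grip_width: 0.493
finger_force: 81.7
```

servo_tool:
  moves:
    - {"tx":0,"ty":0,"tz":-0.01,"spin":0,"grip":1}
    - {"tx":0,"ty":0,"tz":-0.02,"spin":0,"grip":1}
    - {"tx":0,"ty":0,"tz":-0.02,"spin":0,"grip":1}

```text
time: 7.83
tcp_pos: [508.9, -31.0, 147.1]
ee_rot: [3.141, 0.0, 1.951]
force: [3.2, -0.3, -4.3]
grip_width: 0.496
finger_force: 81.9
```

servo_tool:
  moves:
    - {"tx":0,"ty":0,"tz":-0.006,"spin":0,"grip":1}
    - {"tx":0,"ty":0,"tz":-0.012,"spin":0,"grip":1}
    - {"tx":0,"ty":0,"tz":-0.012,"spin":0,"grip":1}

```text
time: 8.08
tcp_pos: [509.3, -31.1, 145.4]
ee_rot: [3.14, 0.001, 1.951]
force: [-0.4, -0.9, 8.9]
grip_width: 0.496
finger_force: 83.3
```

servo_tool:
  moves:
    - {"tx":0,"ty":0,"tz":-0.006,"spin":0,"grip":1}
    - {"tx":0,"ty":0,"tz":-0.012,"spin":0,"grip":1}
    - {"tx":0,"ty":0,"tz":-0.012,"spin":0,"grip":1}

```text
time: 8.33
tcp_pos: [510.1, -31.5, 145.2]
ee_rot: [3.139, 0.003, 1.951]
force: [-9.5, -0.5, 36.3]
grip_width: 0.495
finger_force: 86.3
```

It stops hard at TCP 145.2, which puts the foot at about z 20, the floor. Unload, release and retreat.

servo_tool:
  moves:
    - {"tx":0,"ty":0,"tz":0.01,"spin":0,"grip":1}
    - {"tx":0,"ty":0,"tz":0.01,"spin":0,"grip":0}
    - {"tx":0,"ty":0,"tz":0.01,"spin":0,"grip":0}
    - {"tx":0,"ty":0,"tz":0.01,"spin":0,"grip":0}
    - {"tx":0,"ty":0,"tz":0.01,"spin":0,"grip":0}
    - {"tx":0,"ty":0,"tz":0.01,"spin":0,"grip":0}
    - {"tx":0,"ty":0,"tz":0.01,"spin":0,"grip":0}
    - {"tx":0,"ty":0,"tz":0.01,"spin":0,"grip":0}

```text
time: 9.0
tcp_pos: [508.6, -31.0, 143.6]
ee_rot: [-3.141, -0.0, 1.951]
force: [-0.5, 0.2, 0.4]
grip_width: 0.994
finger_force: 0.0
```

servo_tool:
  moves:
    - {"tx":0,"ty":0,"tz":0.1,"spin":0,"grip":0}
    - {"tx":0,"ty":0,"tz":0.2,"spin":0,"grip":0}
    - {"tx":0,"ty":0,"tz":0.35,"spin":0,"grip":0}
    - {"tx":0,"ty":0,"tz":0.5,"spin":0,"grip":0}
    - {"tx":0,"ty":-0.2,"tz":0.5,"spin":0,"grip":0}
    - {"tx":0,"ty":-0.4,"tz":0.5,"spin":0,"grip":0}
    - {"tx":0,"ty":-0.6,"tz":0.5,"spin":0,"grip":0}
    - {"tx":0,"ty":-0.7,"tz":0.5,"spin":0,"grip":0}
    - {"tx":0,"ty":-0.7,"tz":0.5,"spin":0,"grip":0}

```text
time: 9.75
tcp_pos: [506.9, -214.3, 268.2]
ee_rot: [-3.14, 0.002, 1.942]
force: [-1.5, -1.6, -0.1]
grip_width: 0.998
finger_force: 0.0
```

```bash
python3 - <<'E'
from h import *
np.set_printoptions(precision=1,suppress=True)
a=cams.camera("scene"); b=cams.camera("top")
o=np.hstack([cv2.resize(a[90:330,140:460],(640,480)),cv2.resize(b[140:300,360:440],(160,320))[:480].repeat(1,0) if 0 else cv2.copyMakeBorder(cv2.resize(b[150:300,370:430],(160,400)),0,80,0,0,0)])
cv2.imwrite("pics/f.png",o[:,:,::-1])
for z in(180,150,83): print(z,[proj(n,np.array([508.5,-31,z])) for n in("scene","top")])
p=proj("scene",np.array([508.5,-31,180])); print((p-[140,90])*2)
s=r.read_state(); print(s["tcp_pos"],s["force"],s["grip_width"])
E
```

```text
180 [array([242.5, 156.9]), array([410.3, 237.1])]
150 [array([244.7, 176.8]), array([405.8, 240.2])]
83 [array([249.4, 217.9]), array([397.1, 246.1])]
[204.9 133.7]
[ 507.8 -209.3  268.2] [1.3 0.8 0.1] 0.999957823109781
```

View pics/f.png

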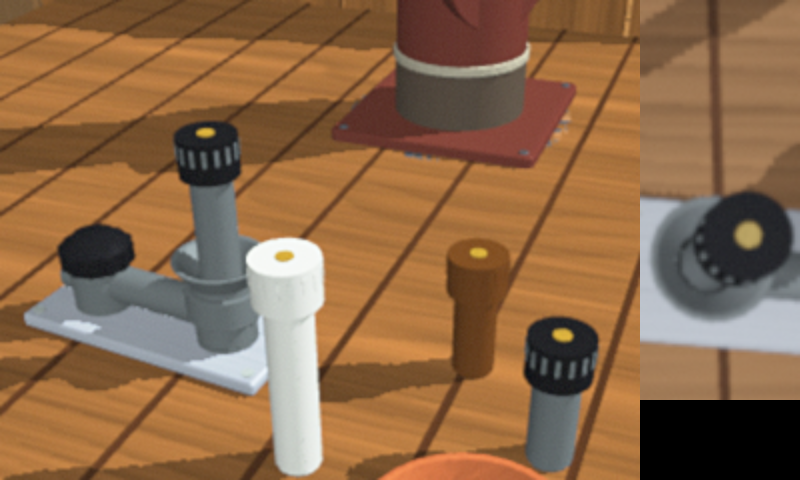

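The riser stands upright in the socket. Its dot is at crop (206,132), against (205,134) predicted for fully home. The short, white and brown parts are undisturbed.

```bash
python3 -c "
from plant import job_done
print(job_done())"
```

```text
the job is handed in; nothing more can be done
None
```

The tall riser is pushed past the seal and home on the socket floor, upright and released; the short riser was not moved, and I handed the job in at about 10 s of the 42 s (no verdict was returned).

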